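Pin the pull handle and hold the drive jaw open at the mark

ROBOT

A 6-joint arm with a two-finger parallel gripper is mounted at the origin on the work surface. World frame = base frame: x ahead of the robot, y to its left, z up, the work surface at z = 0. Lengths are in mm, angles in rad, forces in N, time in s.
With the tool pointing down it reaches from about 300 to 850 mm from the base axis. Payload 5.4 kg.
Tool frame: the origin (TCP) lies at the very end of the fingers, on their centre line; the grasp point (between the pads) lies 19 mm behind it (hold_point_z is the z of the grasp point in the tool frame, in mm); z points along the fingers, y is the direction in which the jaws open and shut (so a half turn about z gives the same grasp; the last joint's range is limited). The gripper opens to 85 mm and grips with 20 to 120 N. Pads are 22 mm wide; open, the fingers measure 114 mm over their backs; the gripper's body (76 mm by 85 mm) begins 54 mm behind the grasp point. The pads swing forward as they close: fully open they stand 13 mm farther back than shut.
Start: joints at [-1.526, 0.158, 1.597, -0, 1.386, -0.21], TCP at [144.907, -556.425, 231.299] pointing down, gripper open.
Joint ranges: [-2.91, 2.91], [-0.94, 2.29], [0.18, 2.7], [-1.29, 4.43], [0.17, 2.64], [-3, 3]. Speed limits (rad/s): [2.57, 2.57, 3.14, 3.14, 3.14, 3.14].

INTERFACE

Orientations are given as a rotation vector (axis times angle).
In Python, from rig import get_state, camera, calibration, job_done, silhouettes, hold_point_z gives the robot as it stands. The module is installed in compiled form; this text tells all that it offers.
- The arm moves only by the tool step_arm, never from a script. Its argument "deltas" is a list of rows, each an object of numbers: "tx", "ty", "tz": the shift along the world's x, y, z in m; "ax", "ay", "az": the turn, a rotation vector about the world's x, y, z in degrees. A call has 1 to 5 rows; each row is the pose to reach, as a shift and turn from the pose measured when the call began; what a row does not reach only later rows make up. A row lasts 1/8 s, in which the tool goes at most 62.5 mm and 10.7 degrees, less where a joint would pass 70% of its speed; a pose out of reach is approached as far as the arm can. A call with a gripper value outside its range is refused whole. "hand" is the opening, from 0 (shut) to 1 (fully open), set as the call begins (left out, the last holds). The fingers move at their own pace and stop on an object; "newtons" is the grip in N (left out, the last holds). Time passes only in rows, so rows that repeat a pose let the fingers close. It gives the time, the measured TCP pose, the force and the opening at its end, in the units of the state.
- get_state(): the state, without advancing time (a new reading comes with each control period).
- camera(name): name is "side" or "top"; returns the picture (400x640x3 uint8, blue, green, red); there is no depth.
- calibration(name): a dict with "fovy" (degrees; the focal length in pixels is half the picture's height over the tangent of half this angle, whatever the lens; pixels are square), "cx", "cy" (the principal point, pixels), "extrinsics" (4x4, takes a point from camera to world coordinates). Camera axes: x right, y down, z forward; pixel columns grow to the right and rows downward; lengths in mm; the calibration is good to about 2 mm. A picture is of the moment at which its call begins. calibration takes no time and is no camera call.
- job_done(): hands the job in, once; it reports no verdict.
Trained networks look in the newest picture that a camera, given by its name, has taken for a name from the list of things; names that differ only in an ending like _2 or _b are one class to them, and where a whole thing is asked for, a point or a joint stands for the part that bears it (a point fixed in the world has none). Each returns a list of dicts, best first, with "conf" (0 to 1); they miss things now and then, are a little off and sometimes report something else, mostly with a low value. They report only what shows in the picture. A call takes as long as a camera call. They do not tell look-alikes from the thing itself.
- silhouettes(thing, camera): "mask" (400x640 bool, what is visible of it) and "pixel" ([column, row] in pixels, amid what is visible of it).
The state is a dict: "t": time; "qpos": joint angles; "joint_vel": joint speeds; "joint_torque": joint torques, N m; "tcp_pos": TCP position; "tcp_rot": TCP orientation; "ft_force": force on the tool from outside, world axes, zero at the start; "torque": the same for the moment, N m; "width": finger opening in mm.
Only numpy, scipy, OpenCV 4.12 (cv2) and the standard library are available. Lean on these libraries where they do the work, as an engineer would, in place of code of your own. Each camera call takes 0.05 s, during which the arm holds its last target.

TASK

Take the brass-headed pin out of its grey block and push it down through the aligned fork and lug holes of the drive unit until its head sits fully home on the fork, and let go of it. Then pull the red handle towards the robot's side until the carriage's black pointer stands over the red band on the scale, and finish while still holding the handle there against the spring. Touch neither pin nor carriage while you hold it, and leave the bottle, the screwdriver and the blue connector where they are.

Things in the scene. Friction and masses are not known exactly. Their poses are not given: they have to be found in the camera images.
- unit: Drive unit, fixed: yellow case tray 400 x 200 mm, walls 40 mm high, with rails and a jaw block (70 mm high). Origin on the table below the fork hole's start; tray spans x -220 to +180, y -100 to +100 mm. Handle and carriage are pulled along its -x, towards the robot's side. Yaw varies. (A fixed yellow box, 340 x 240 x 145 mm high, stands 0.62 m to the robot's right)
- handle: Pull handle, slides along the unit's -x by up to 100 mm, drags lightly (about 1 N), has no spring of its own. A steel fork of two plates 30 x 30 x 8 mm (top face 71 mm, lower face 39 mm above the table) with 12 mm holes; from it a rod 12 mm thick (centre 55 mm up) runs to an upright red grip plate 90 mm in -x from the hole: 14 mm thick (x), 50 mm wide (y), top 107 mm above the table. Origin coincides with the unit's origin at the start, axes as the unit's
- fork_hole (a point): Centre of the mouth of the fork's upper hole, on the fork's top face 71 mm above the table; the hole runs straight down. Moves with the handle
- grip (a point): Point in the red grip plate, on its centre plane, 92 mm above the table and 15 mm below its top; its lower edge, where the rod joins, is 47 mm up. Pinch it from above across its 14 mm thickness (along the unit's x). Axes as the unit's; moves with the handle
- carriage: Sprung carriage (aluminium block, top 68 mm up) that slides along the unit's -x by up to 100 mm; its 12 mm thick lug with a 12 mm hole stands between the fork plates, aligned with their holes at the start. A spring pulls it back to the start: about 7 N at the start and 110 N/m more as it moves out. Only the pin joins it to the handle, with up to about 4 mm of play. Origin as the unit's at the start, axes as the unit's
- pointer (a point): Tip of the black pointer bar on the carriage's -y side (3 mm thick), above the white scale strip, 26 mm above the table; axes as the unit's
- mark: Red band 10 mm wide (x) across the white scale strip beside the pointer's path, 22 mm above the table; origin at its centre, axes as the unit's. It lies 35 to 72 mm in -x from the pointer's start, fixed during the run
- pin: Loose steel pin: shank 10 mm thick and 44 mm long with a chamfered foot, brass cylinder head 20 mm thick and 28 mm tall above it. Origin at the foot's tip, z along the shank up to the head; it stands upright in the pin block, head resting on the block's top. About 90 g
- pin_seat (a point): Centre of the underside of the pin's head, 44 mm above the foot; comes to the fork hole's mouth when the pin is home
- pin_block: Grey block 70 x 70 x 50 mm high, fixed, with a 13 mm hole right through at its centre that holds the pin; origin under its centre. It stands left or right of the unit
- plug_block: Grey block of the same size on the other side, fixed, holding the blue connector; origin under its centre
- plug: Bystander: loose connector, 88 mm tall, blue body 32 mm thick, standing in the plug block; its top is 103 mm above the table. Origin at its foot
- bottle: Bystander: loose white bottle 56 mm thick, 140 mm tall, standing on the table at the left; origin under its centre
- screwdriver: Bystander: loose screwdriver lying on the table at the right; origin under its middle
There are look-alikes about, which are no part of the job. Of the things that look like the pin, the largest one is meant.

How it is judged:
By the outcome, as a careful person would: the job done as asked, in the order asked, and still so for the second after the job is handed in, while the arm keeps its last pose, push and grip.
It also fails if it takes over 59 s, if anything falls off the work surface, if the arm or the gripper's body presses on something with over 40 N, if the wrist force passes 120 N, or if a joint passes its speed limit or range.

## Working session

There is one attempt and no reset: what is moved stays moved. The work goes in short steps, Python scripts to look and compute and a tool call to move; the robot and the scene stay as the last step left them, time stands still between calls to the robot, and variables do not carry over. Pictures are saved under pics/ and viewed, and the job is handed in when it is done.

Besides the shell and the picture viewer there is one more tool, called after "Emit:" by a JSON object that holds its "api" and its "payload", one argument or row to a line. step_arm: Moves the arm, as the interface text tells. Its arguments: {"type":"object","properties":{"deltas":{"type":"array"},"hand":{"type":"number"},"newtons":{"type":"number"}},"required":["deltas"]}

```bash
mkdir -p pics; ls; python3 - <<'E'
from rig import *
import cv2,numpy as np
s=get_state();print(s)
for n in("side","top"):
    im=camera(n);cv2.imwrite(f"pics/{n}0.png",im);c=calibration(n);print(n,c)
print(hold_point_z)
E
```

```text
pics
{'t': 0.0, 'qpos': array([-1.52610704e+00,  1.59062085e-01,  1.59824984e+00, -1.03160082e-05,
        1.38618842e+00, -2.10100971e-01]), 'joint_vel': array([ 1.75339257e-03, -1.13810900e-03,  1.54957993e-03,  2.14647653e-05,
        1.31254888e-03,  5.30361737e-04]), 'joint_torque': array([ 6.16307043e-04, -3.96007419e+01, -3.31426477e+01, -2.01219410e-05,
        8.46462644e-03, -3.11127371e-05]), 'tcp_pos': array([ 144.87270526, -555.82515383,  230.30075506]), 'tcp_rot': array([-3.11424686e+00, -3.98903214e-01, -2.31542108e-04]), 'ft_force': array([0.29364705, 0.06692088, 0.05996445]), 'torque': array([-0.02222548,  0.05031599,  0.06302946]), 'width': 85.10809385162773}
side {'fovy': 51.006164211491196, 'cx': 313.91577176721887, 'cy': 192.66722675768202, 'extrinsics': array([[ 9.31796255e-01, -2.13823159e-01,  2.93317908e-01,
         2.76920651e+02],
       [-3.62354605e-01, -5.00468084e-01,  7.86276565e-01,
        -7.30463298e+02],
       [-2.13278873e-02, -8.38934654e-01, -5.43814093e-01,
         5.86806083e+02],
       [ 0.00000000e+00,  0.00000000e+00,  0.00000000e+00,
         1.00000000e+00]])}
top {'fovy': 45.433343136247274, 'cx': 316.46320777036493, 'cy': 208.40996292733072, 'extrinsics': array([[ 5.65496608e-03, -9.95536926e-01,  9.42032390e-02,
         3.88190093e+02],
       [-9.99978715e-01, -5.32321632e-03,  3.77255939e-03,
        -3.66846816e+00],
       [-3.25425795e-03, -9.42225676e-02, -9.95545839e-01,
         1.43717854e+03],
       [ 0.00000000e+00,  0.00000000e+00,  0.00000000e+00,
         1.00000000e+00]])}
-18.700000000000003
```

View pics/side0.png

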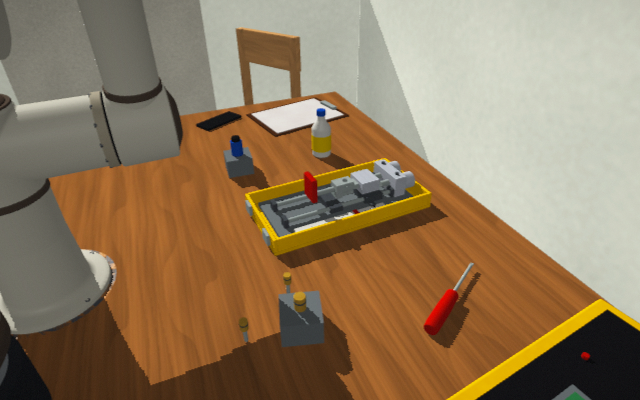

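View pics/top0.png

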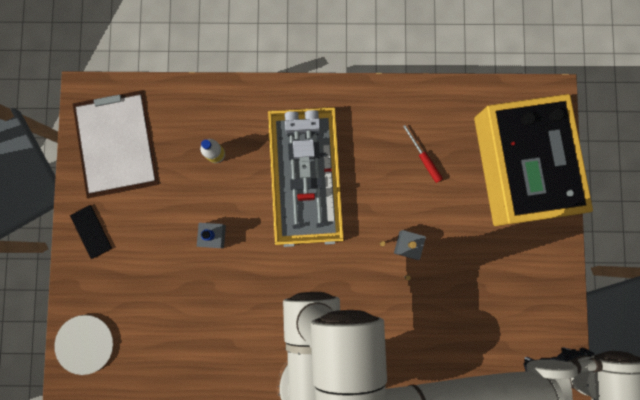

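The side view shows the pin candidates: (299,300) in the grey block, and two smaller brass-headed pins at (287,277) and (243,322). The unit is at about (340,205), with its red grip at (311,187). The largest candidate is the one in the block, so I'll check it with a crop and the networks.

```bash
cat > h.py <<'E'
from rig import *
import cv2,numpy as np
def K(n):
    c=calibration(n);f=200/np.tan(np.radians(c["fovy"]/2));return f,c["cx"],c["cy"],c["extrinsics"]
def ray(n,p):
    f,cx,cy,E=K(n);d=E[:3,:3]@np.array([(p[0]-cx)/f,(p[1]-cy)/f,1]);return E[:3,3],d
def atz(n,p,z):
    o,d=ray(n,p);return o+d*(z-o[2])/d[2]
def proj(n,P):
    f,cx,cy,E=K(n);q=E[:3,:3].T@(np.asarray(P,float)-E[:3,3]);return np.array([cx+f*q[0]/q[2],cy+f*q[1]/q[2]])
def tri(ps):
    A=np.zeros((3,3));b=np.zeros(3)
    for n,p in ps:
        o,d=ray(n,p);d=d/np.linalg.norm(d);M=np.eye(3)-np.outer(d,d);A+=M;b+=M@o
    return np.linalg.solve(A,b)
def crop(n,im,c,r,k,name):
    x,y=map(int,c);cv2.imwrite(name,cv2.resize(im[max(0,y-r):y+r,max(0,x-r):x+r],None,fx=k,fy=k,interpolation=cv2.INTER_CUBIC))
E
python3 - <<'E'
from h import *
for n in("side","top"):
    im=cv2.imread(f"pics/{n}0.png")
    for t in("pin","pin_block","handle","carriage","mark","unit"):
        for d in silhouettes(t,n)[:4]:
            m=d["mask"];ys,xs=np.where(m)
            print(n,t,round(d["conf"],2),np.round(d["pixel"],1),m.sum(),(xs.min(),xs.max(),ys.min(),ys.max()),np.round([xs.mean(),ys.mean()],1))
    if n=="side": a=cv2.resize(im[255:355,225:345],None,fx=4,fy=4,interpolation=3);b=cv2.resize(im[150:260,240:440],None,fx=4,fy=4,interpolation=3)
    else: a=cv2.resize(im[215:275,365:445],None,fx=8,fy=8,interpolation=3);b=cv2.resize(im[100:250,260:350],None,fx=4,fy=4,interpolation=3)
    cv2.imwrite(f"pics/{n}a.png",a);cv2.imwrite(f"pics/{n}b.png",b)
E
```

```text
side pin 0.48 [298.8 304.2] 226 (np.int64(293), np.int64(306), np.int64(292), np.int64(311)) [299.3 301.4]
side pin 0.45 [246.9 325.1] 139 (np.int64(238), np.int64(247), np.int64(317), np.int64(340)) [243.2 326.6]
side pin_block 0.8 [303.8 321.4] 1934 (np.int64(279), np.int64(322), np.int64(291), np.int64(346)) [300.7 321.1]
side handle 0.65 [326.7 191.2] 1074 (np.int64(303), np.int64(352), np.int64(172), np.int64(212)) [326.2 191.2]
side carriage 0.93 [366.  187.2] 842 (np.int64(342), np.int64(382), np.int64(169), np.int64(206)) [365.3 186.3]
side unit 0.61 [330.8 201.1] 10587 (np.int64(246), np.int64(430), np.int64(158), np.int64(255)) [333.9 203.5]
top pin 0.46 [413.1 243.5] 34 (np.int64(409), np.int64(415), np.int64(242), np.int64(247)) [411.7 244.5]
top pin_block 0.95 [407.6 243.5] 616 (np.int64(394), np.int64(424), np.int64(230), np.int64(259)) [409.  244.6]
top handle 0.58 [301.4 185.7] 662 (np.int64(290), np.int64(321), np.int64(161), np.int64(201)) [305.1 183.5]
top carriage 0.95 [306.3 148.4] 604 (np.int64(288), np.int64(326), np.int64(140), np.int64(161)) [304.4 150.2]
top mark 0.44 [414.8 242.6] 57 (np.int64(408), np.int64(416), np.int64(241), np.int64(248)) [411.8 244.4]
top unit 0.96 [304.8 177. ] 9034 (np.int64(268), np.int64(342), np.int64(108), np.int64(246)) [304.9 176.6]
```

View pics/sidea.png

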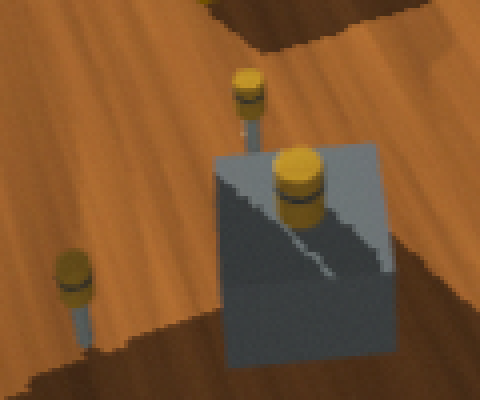

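View pics/sideb.png

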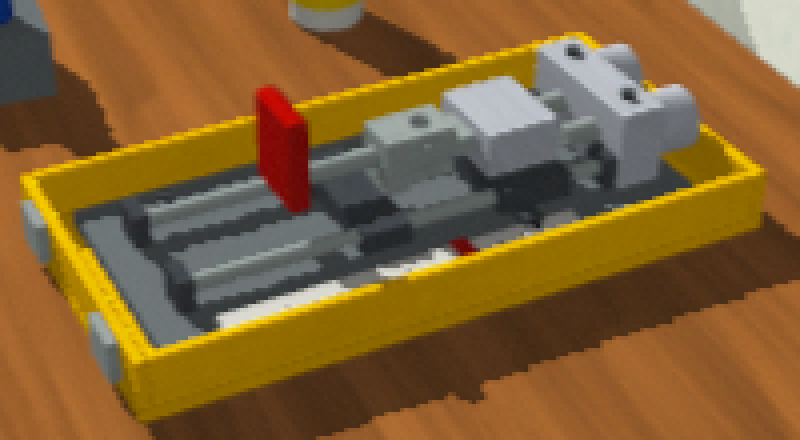

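View pics/topa.png

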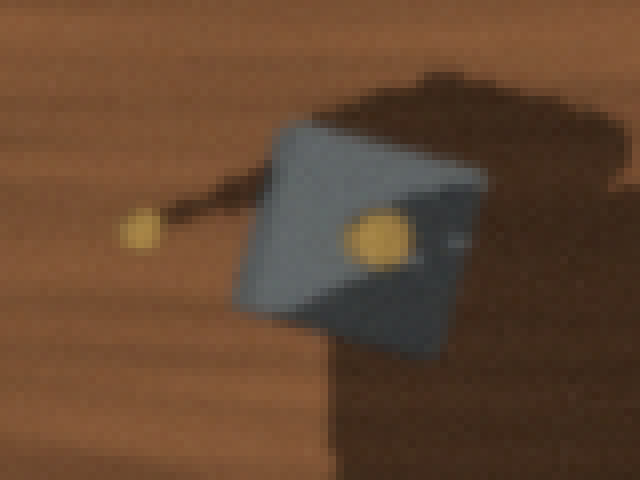

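View pics/topb.png

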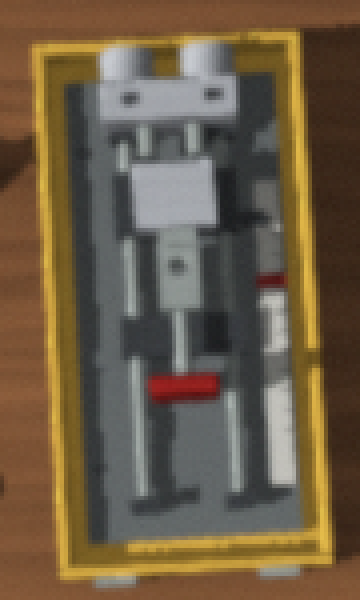

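```bash
python3 - <<'E'
from h import *
from scipy.optimize import least_squares
g=lambda p,k,o:((p[0]+.5)/k-.5+o[0],(p[1]+.5)/k-.5+o[1])
ht=g((178,266),4,(260,100));hs=g((419,122),4,(240,150))
print("hole",tri([("top",ht),("side",hs)]),atz("top",ht,71),atz("side",hs,71))
T=lambda p:g(p,4,(260,100));S=lambda p:g(p,4,(240,150))
obs=[("top",T((32,45)),(180,100,40)),("top",T((301,30)),(180,-100,40)),("top",T((61,580)),(-220,100,40)),("top",T((333,567)),(-220,-100,40)),
("side",S((22,174)),(-220,100,40)),("side",S((148,350)),(-220,-100,40)),("side",S((766,170)),(180,-100,40)),("side",S((583,33)),(180,100,40)),
("top",ht,(0,0,71)),("side",hs,(0,0,71))]
def P(v,l):
    c,s=np.cos(v[2]),np.sin(v[2]);return (v[0]+c*l[0]-s*l[1],v[1]+s*l[0]+c*l[1],l[2])
for sel in (("top",),("side",),("top","side")):
    r=least_squares(lambda v:np.concatenate([proj(n,P(v,l))-p for n,p,l in obs if n in sel]),[450,30,0.05],loss="soft_l1")
    print(sel,r.x,np.degrees(r.x[2]));print(np.round(r.fun.reshape(-1,2),1).tolist())
v=r.x
for n in("side","top"):
    print(n,"grip",proj(n,P(v,(-90,0,107))))
# pin
g8=lambda p:g(p,8,(365,215));g4=lambda p:g(p,4,(225,255))
pt=g8((380,240));
st=g4((299,160));
print("pin",atz("top",pt,78),atz("side",st,78),tri([("top",pt),("side",st)]))
st2=g4((299,189));print(atz("side",st2,64), "mean")
for p in((291,122),(488,178),(236,308),(440,357)): print("blk",atz("top",g8(p),50))
for p in((216,160),(376,143),(393,272),(221,283)): print("blkS",atz("side",g4(p),50))
print("small",atz("top",g8((140,230)),50),atz("side",g4((249,74)),60),"third",atz("side",g4((84,345)),0),atz("side",g4((253,150)),0))
E
```

```text
hole [640.7202301   37.80968199  71.03050169] [640.32113572  37.94874543  71.        ] [641.18201899  37.81634065  71.        ]
('top',) [6.39397235e+02 3.74275518e+01 6.29306802e-02] 3.6056623779273775
[[0.4, 0.1], [-0.3, 0.1], [-0.4, 0.0], [0.1, -0.7], [0.2, 0.3]]
('side',) [6.45132192e+02 4.03732319e+01 7.12461858e-02] 4.082105749939013
[[-0.1, -0.2], [-2.1, 3.1], [0.8, -0.4], [-0.3, -1.3], [1.1, -0.9]]
('top', 'side') [6.41561538e+02 3.78175577e+01 6.41842178e-02] 3.6774847922053477
[[0.2, -0.5], [-0.5, -0.6], [-0.4, -0.7], [0.0, -1.5], [-1.2, 0.2], [-4.0, 3.9], [0.3, 0.8], [-0.5, -0.5], [0.0, -0.4], [0.1, -0.0]]
side grip [309.46830465 175.80536813]
top grip [305.60258268 194.97312733]
pin [ 415.27829173 -270.18603289   78.        ] [ 419.25981525 -269.30341568   78.        ] [ 417.03111983 -270.33729625   79.48583142]
[ 417.85213192 -271.58150007   64.        ] mean
blk [ 458.3602993  -243.96809642   50.        ]
blk [ 438.45832391 -315.07231504   50.        ]
blk [ 391.04735443 -223.37468535   50.        ]
blk [ 373.86385137 -296.74946954   50.        ]
blkS [ 394.12194145 -230.33273974   50.        ]
blkS [ 461.24802477 -247.36867657   50.        ]
blkS [ 441.73598696 -314.40377357   50.        ]
blkS [ 376.60611714 -293.59170575   50.        ]
small [ 418.96064098 -188.91966988   50.        ] [ 420.84820646 -196.04357878   60.        ] third [ 323.16344001 -261.82194837    0.        ] [ 423.09980681 -184.37242837    0.        ]
```

The side crop shows the big pin's head at about (299,300) in the right-hand block, clearly larger than the two standing small ones, so that is my choice. The fork hole is at about (640.7, 37.9), unit yaw 3.65°, and the pin at about (417, -270.5).

Emit:
{"api": "step_arm", "payload": {
  "deltas": [
    {"tx":0.038,"ty":0.04,"az":-3},
    {"tx":0.076,"ty":0.08,"az":-6},
    {"tx":0.114,"ty":0.12,"az":-9},
    {"tx":0.152,"ty":0.16,"az":-11},
    {"tx":0.19,"ty":0.2,"az":-11}
  ],
  "hand": 0.6
}}

```text
invalid input at $.deltas[0]: expected keys tx, ty, tz, ax, ay, az
```

Emit:
{"api": "step_arm", "payload": {
  "deltas": [
    {"tx":0.035,"ty":0.035},
    {"tx":0.07,"ty":0.075,"tz":-0.02},
    {"tx":0.082,"ty":0.085,"tz":-0.06},
    {"tx":0.082,"ty":0.085,"tz":-0.1},
    {"tx":0.082,"ty":0.085,"tz":-0.1}
  ]
}}

```text
invalid input at $.deltas[0]: expected keys tx, ty, tz, ax, ay, az
```

```bash
python3 - <<'E'
from h import *
s=get_state();print(s["t"],s["tcp_pos"],s["tcp_rot"],s["width"],s["ft_force"])
for n,c in(("side",(299,290)),("top",(410,244))):
    im=camera(n);crop(n,im,c,60,5,f"pics/{n}1.png")
E
```

```text
0.7 [ 144.89999998 -556.44013634  231.33821644] [3.11610124e+00 3.99096696e-01 2.30659829e-05] 85.20889515326694 [-0.71755337  0.3049929  -0.72591663]
```

View pics/side1.png

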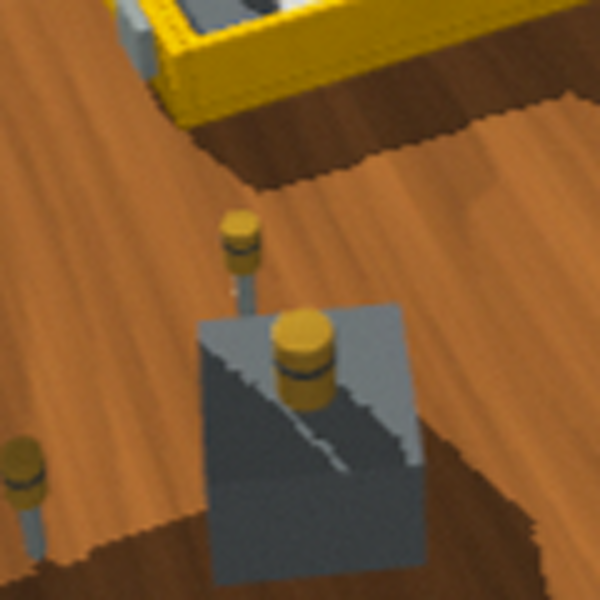

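All six keys are needed in each row, so nothing has moved. The side view shows the same pin and block as before.

Emit:
{"api": "step_arm", "payload": {
  "deltas": [
    {"tx":0.038,"ty":0.04,"tz":0,"ax":0,"ay":0,"az":-3},
    {"tx":0.076,"ty":0.08,"tz":0,"ax":0,"ay":0,"az":-6},
    {"tx":0.114,"ty":0.12,"tz":0,"ax":0,"ay":0,"az":-9},
    {"tx":0.152,"ty":0.16,"tz":0,"ax":0,"ay":0,"az":-11},
    {"tx":0.19,"ty":0.2,"tz":0,"ax":0,"ay":0,"az":-11}
  ],
  "hand": 0.6
}}

```text
t: 1.42
tcp_pos: [336.0, -355.1, 231.5]
tcp_rot: [3.139, 0.098, 0.001]
ft_force: [1.2, -1.0, 0.7]
width: 51.4
```

Emit:
{"api": "step_arm", "payload": {
  "deltas": [
    {"tx":0.04,"ty":0.042,"tz":0,"ax":0,"ay":0,"az":0},
    {"tx":0.075,"ty":0.08,"tz":-0.02,"ax":0,"ay":0,"az":0},
    {"tx":0.081,"ty":0.0845,"tz":-0.07,"ax":0,"ay":0,"az":0},
    {"tx":0.081,"ty":0.0845,"tz":-0.125,"ax":0,"ay":0,"az":0},
    {"tx":0.081,"ty":0.0845,"tz":-0.125,"ax":0,"ay":0,"az":0}
  ]
}}

```text
t: 2.05
tcp_pos: [414.3, -267.5, 102.6]
tcp_rot: [-3.133, -0.098, 0.01]
ft_force: [-0.5, -0.7, 0.4]
width: 51.3
```

```bash
python3 - <<'E'
from h import *
s=get_state();print(s["t"],s["tcp_pos"],s["tcp_rot"],s["width"],s["ft_force"])
for n,c in(("side",(299,280)),("top",(410,244))):
    im=camera(n);crop(n,im,c,60,5,f"pics/{n}2.png")
E
```

```text
2.05 [ 414.31222212 -267.50231992  102.58210935] [-3.13304891 -0.09815717  0.00988401] 51.3357241229655 [-0.48094868 -0.663347    0.35158242]
```

View pics/side2.png

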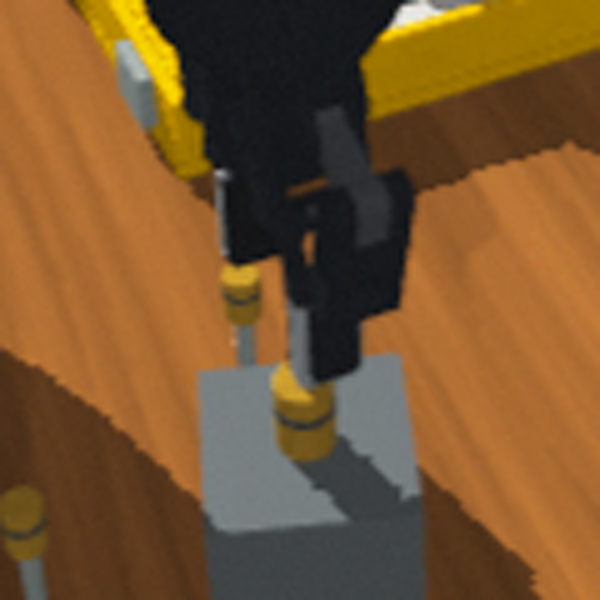

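View pics/top2.png

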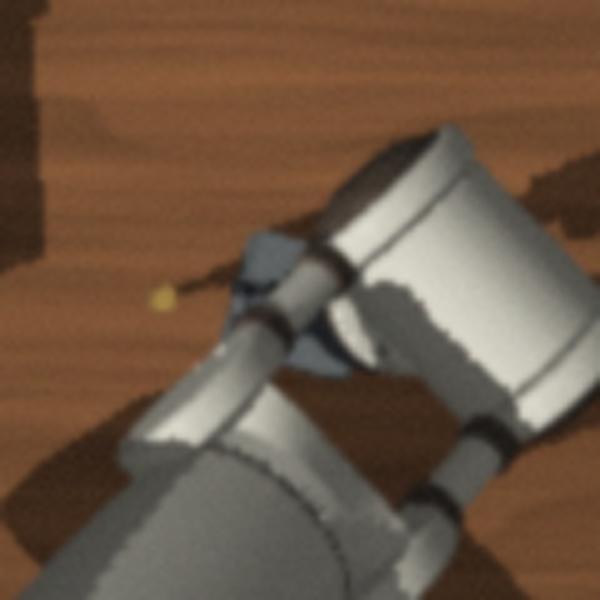

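The side view shows the fingers straddling the brass head from above. The head is at about crop (303,410), with the far finger behind it. I'll re-read the settled pose.

```bash
python3 - <<'E'
from h import *
s=get_state();print(s["t"],s["tcp_pos"],s["tcp_rot"],s["width"],s["ft_force"])
E
```

```text
2.15 [ 417.42285204 -271.2738113   107.96723878] [3.13848880e+00 9.73558996e-02 1.94527814e-03] 51.482858223430455 [ 0.45524017 -0.10894422  1.68817392]
```

Emit:
{"api": "step_arm", "payload": {
  "deltas": [
    {"tx":-0.0005,"ty":0.0007,"tz":-0.025,"ax":0,"ay":0,"az":0},
    {"tx":-0.0005,"ty":0.0007,"tz":-0.045,"ax":0,"ay":0,"az":0},
    {"tx":-0.0005,"ty":0.0007,"tz":-0.053,"ax":0,"ay":0,"az":0},
    {"tx":-0.0005,"ty":0.0007,"tz":-0.053,"ax":0,"ay":0,"az":0},
    {"tx":-0.0005,"ty":0.0007,"tz":-0.053,"ax":0,"ay":0,"az":0}
  ]
}}

```text
t: 2.78
tcp_pos: [417.8, -271.6, 56.6]
tcp_rot: [3.136, 0.097, 0.005]
ft_force: [0.1, 0.5, 0.2]
width: 51.3
```

Emit:
{"api": "step_arm", "payload": {
  "deltas": [
    {"tx":-0.0005,"ty":0.0008,"tz":-0.0015,"ax":0,"ay":0,"az":0},
    {"tx":-0.0005,"ty":0.0008,"tz":-0.0015,"ax":0,"ay":0,"az":0},
    {"tx":-0.0005,"ty":0.0008,"tz":-0.0015,"ax":0,"ay":0,"az":0},
    {"tx":-0.0005,"ty":0.0008,"tz":-0.0015,"ax":0,"ay":0,"az":0},
    {"tx":-0.0005,"ty":0.0008,"tz":-0.0015,"ax":0,"ay":0,"az":0}
  ],
  "hand": 0.1,
  "newtons": 40
}}

```text
t: 3.4
tcp_pos: [417.6, -271.1, 55.7]
tcp_rot: [3.136, 0.097, 0.006]
ft_force: [-1.3, 0.8, 5.7]
width: 18.4
```

Emit:
{"api": "step_arm", "payload": {
  "deltas": [
    {"tx":0,"ty":0,"tz":0.012,"ax":0,"ay":0,"az":0},
    {"tx":0,"ty":0,"tz":0.03,"ax":0,"ay":0,"az":0},
    {"tx":0,"ty":0,"tz":0.055,"ax":0,"ay":0,"az":0},
    {"tx":0,"ty":0,"tz":0.09,"ax":0,"ay":0,"az":0},
    {"tx":0,"ty":0,"tz":0.09,"ax":0,"ay":0,"az":0}
  ]
}}

```text
t: 4.03
tcp_pos: [419.2, -272.7, 149.1]
tcp_rot: [3.131, 0.097, 0.013]
ft_force: [-0.0, 0.3, -1.2]
width: 18.2
```

```bash
python3 - <<'E'
from h import *
im=camera("side");crop("side",im,(299,260),60,5,"pics/side3.png")
s=get_state();print(s["t"],s["tcp_pos"],s["tcp_rot"],s["width"],s["ft_force"])
E
```

```text
4.075 [ 418.22913164 -271.70706629  147.03914067] [3.13358533 0.09714756 0.00874719] 18.565777710315214 [ 0.316667    0.38724544 -1.18800319]
```

View pics/side3.png

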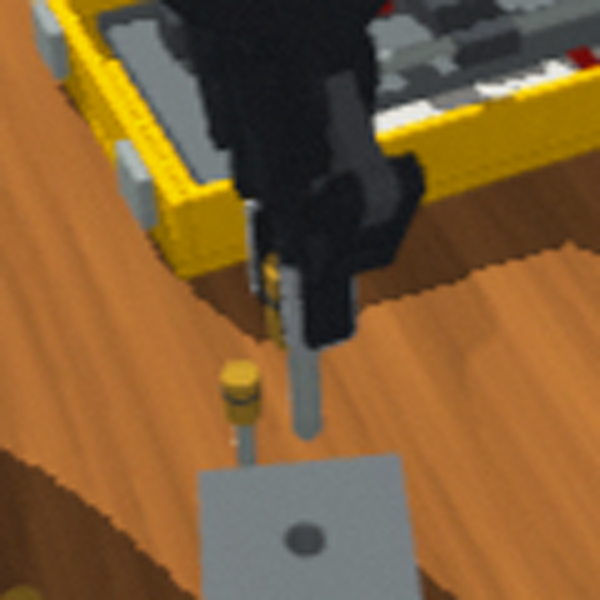

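Pin is held upright and the block hole at crop (305,540) is empty. The shank points down with its foot at about crop (307,437).

Emit:
{"api": "step_arm", "payload": {
  "deltas": [
    {"tx":0.012,"ty":0.017,"tz":0.025,"ax":0,"ay":0,"az":0},
    {"tx":0.038,"ty":0.053,"tz":0.033,"ax":0,"ay":0,"az":0},
    {"tx":0.066,"ty":0.092,"tz":0.033,"ax":0,"ay":0,"az":0},
    {"tx":0.094,"ty":0.131,"tz":0.033,"ax":0,"ay":0,"az":0},
    {"tx":0.122,"ty":0.17,"tz":0.033,"ax":0,"ay":0,"az":0}
  ]
}}

```text
t: 4.7
tcp_pos: [540.0, -100.0, 178.3]
tcp_rot: [3.135, 0.097, 0.005]
ft_force: [-0.1, -0.5, -0.4]
width: 18.8
```

```bash
python3 - <<'E'
from h import *
g=lambda p,c:((p[0]+.5)/5-.5+c[0]-60,(p[1]+.5)/5-.5+c[1]-60)
f=g((307,437),(299,260));print("foot px",f,"pred",proj("side",(418.2,-271.7,98)),"at y",atz("side",f,98))
h=g((305,540),(299,260));print("blk hole",atz("side",h,50))
s=get_state();print(s["tcp_pos"])
E
```

```text
foot px (300.0, 287.0) pred [298.74796208 286.98417781] at y [ 420.03472584 -272.49512342   98.        ]
blk hole [ 417.79934898 -271.16289235   50.        ]
[540.01193837 -99.99134504 178.27656736]
```

Emit:
{"api": "step_arm", "payload": {
  "deltas": [
    {"tx":0.025,"ty":0.034,"tz":0,"ax":0,"ay":0,"az":0},
    {"tx":0.055,"ty":0.075,"tz":0,"ax":0,"ay":0,"az":0},
    {"tx":0.085,"ty":0.116,"tz":-0.01,"ax":0,"ay":0,"az":0},
    {"tx":0.1005,"ty":0.138,"tz":-0.03,"ax":0,"ay":0,"az":0},
    {"tx":0.1005,"ty":0.138,"tz":-0.045,"ax":0,"ay":0,"az":0}
  ]
}}

```text
t: 5.32
tcp_pos: [639.5, 39.8, 130.2]
tcp_rot: [3.135, 0.101, -0.001]
ft_force: [-1.0, -0.4, -1.7]
width: 18.4
```

```bash
python3 - <<'E'
from h import *
for i in range(3):camera("top")
for n,c in(("side",(340,165)),("top",(304,166))):
    im=camera(n);crop(n,im,c,50,6,f"pics/{n}4.png")
s=get_state();print(s["t"],s["tcp_pos"],s["tcp_rot"],s["width"],s["ft_force"])
E
```

```text
5.575 [640.25334118  36.95429764 133.52606929] [3.13457378 0.09493866 0.00458489] 18.650572247899706 [ 0.2086799  -0.04849589 -0.29556606]
```

View pics/side4.png

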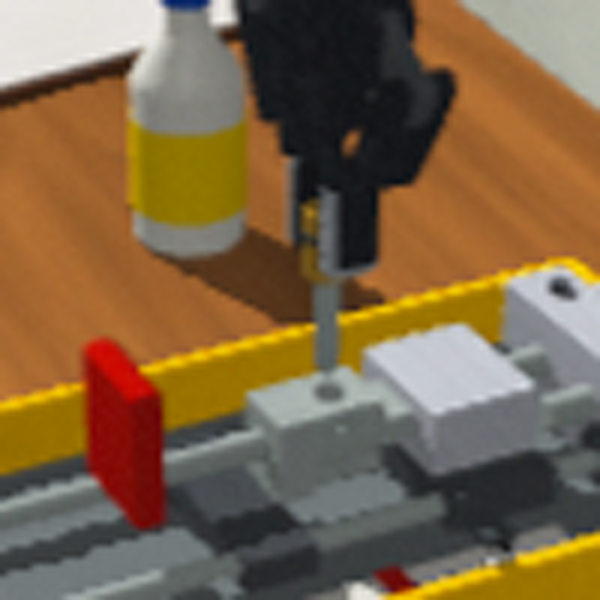

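View pics/top4.png

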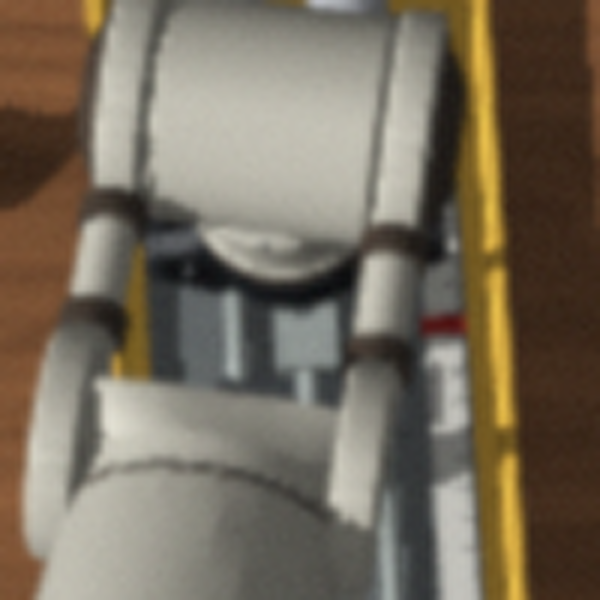

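```bash
python3 - <<'E'
from h import *
im=camera("side");c=(344,172)
cv2.imwrite("pics/z.png",cv2.resize(im[150:194,320:368],None,fx=14,fy=13.6363,interpolation=cv2.INTER_NEAREST))
s=get_state();p=s["tcp_pos"];print(s["t"],p,s["tcp_rot"])
from scipy.spatial.transform import Rotation as R
z=R.from_rotvec(s["tcp_rot"]).as_matrix()[:,2];print("tool z",z)
ft=p+49*z;print("foot pred",ft,proj("side",ft),"hole pred",proj("side",(640.7,37.9,71)))
E
```

```text
5.625 [640.62751412  36.96492802 134.08197544] [3.13444728 0.09489584 0.00620572]
tool z [ 0.0041286  -0.00558065 -0.99997591]
foot pred [640.8298154   36.69147609  85.08315608] [344.54872162 175.24676776] hole pred [344.17455635 180.14992459]
```

View pics/z.png

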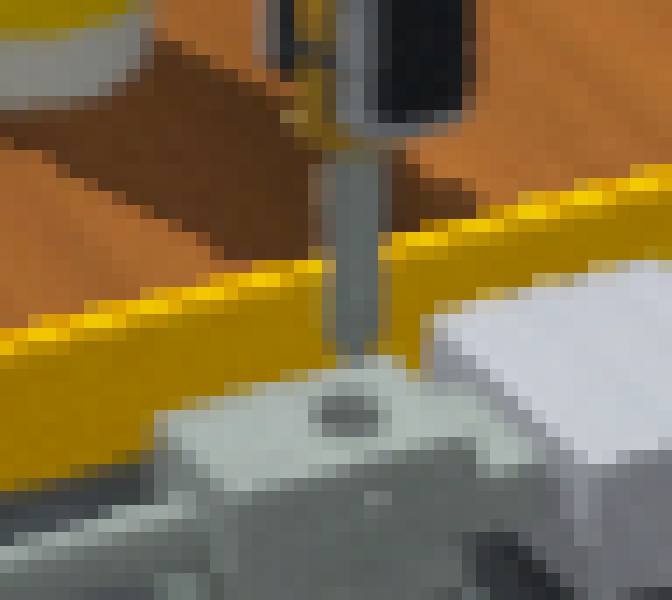

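```bash
python3 - <<'E'
from h import *
for z in (129,120,110,100,90,85,71): print(z,proj("side",(640.8,36.7,z)))
J=[proj("side",(640.8+a,36.7+b,71))-proj("side",(640.8,36.7,71)) for a,b in((1,0),(0,1))];print(J)
im=cv2.imread("pics/z.png")
raw=im[6::14][:44]
import numpy as np
im=camera("side").astype(float)
for r in range(160,177): print(r,[tuple(int(v) for v in im[r,c]) for c in range(341,350)])
print(get_state()["tcp_pos"])
E
```

```text
129 [344.8887187  158.70503897]
120 [344.81493073 162.16194904]
110 [344.73381813 165.9620131 ]
100 [344.65361065 169.71967235]
90 [344.57429324 173.43563264]
85 [344.5349637  175.27819198]
71 [344.4259898  180.38353655]
[array([ 0.38527824, -0.08684749]), array([-0.17746436, -0.20193544])]
160 [(23, 52, 78), (25, 66, 92), (34, 80, 102), (35, 85, 108), (48, 89, 108), (66, 93, 104), (69, 89, 98), (56, 91, 116), (54, 103, 156)]
161 [(23, 47, 73), (24, 48, 77), (69, 80, 87), (88, 95, 92), (89, 99, 96), (91, 98, 95), (72, 83, 87), (37, 62, 88), (40, 90, 145)]
162 [(25, 47, 73), (24, 46, 74), (75, 80, 85), (94, 97, 89), (96, 100, 93), (98, 100, 93), (71, 79, 81), (38, 56, 80), (29, 59, 97)]
163 [(24, 47, 77), (24, 47, 75), (70, 78, 84), (93, 96, 90), (97, 100, 93), (97, 99, 94), (67, 76, 83), (32, 51, 76), (26, 50, 81)]
164 [(21, 45, 77), (23, 48, 75), (74, 81, 86), (95, 98, 91), (98, 101, 95), (99, 101, 96), (67, 75, 82), (28, 48, 73), (25, 48, 77)]
165 [(23, 48, 77), (25, 49, 77), (72, 80, 85), (95, 98, 91), (98, 99, 95), (97, 98, 92), (68, 76, 84), (32, 50, 75), (24, 46, 76)]
166 [(26,
[... 864 characters left out ...]
), (93, 94, 88), (97, 99, 92), (95, 98, 91), (53, 108, 131), (0, 118, 156), (0, 117, 155)]
173 [(0, 118, 157), (0, 118, 156), (63, 104, 121), (92, 93, 88), (92, 97, 88), (93, 96, 90), (49, 108, 132), (0, 117, 155), (0, 117, 156)]
174 [(0, 119, 157), (0, 118, 155), (63, 104, 121), (93, 94, 88), (92, 94, 88), (91, 93, 88), (47, 106, 131), (0, 116, 158), (0, 115, 156)]
175 [(0, 117, 156), (0, 117, 155), (31, 106, 133), (76, 96, 99), (91, 94, 87), (63, 103, 116), (30, 120, 148), (2, 123, 158), (0, 117, 158)]
176 [(0, 117, 157), (0, 116, 155), (17, 124, 154), (82, 132, 142), (105, 134, 136), (138, 155, 152), (160, 170, 166), (106, 151, 165), (0, 122, 158)]
[640.82838901  37.06768021 134.36326674]
```

```bash
python3 - <<'E'
from h import *
a=np.mean([camera("side").astype(float).mean(2) for _ in range(2)],0)
b=cv2.imread("pics/side0.png").astype(float).mean(2)
for q in(a,b):
    w=q[176:186,339:352];print(np.round(w).astype(int))
    w=np.clip(155-w[1:7,2:10],0,None); w[w<25]=0
    ys,xs=np.mgrid[177:183,341:349];print((w*xs).sum()/w.sum(),(w*ys).sum()/w.sum())
print(get_state()["tcp_pos"])
E
```

```text
[[ 91  91  91  91  99 122 127 151 166 139  92 127 140]
 [ 91 112 125 152 168 170 172 174 176 170 147 135 138]
 [166 164 165 169 157 145 149 163 174 177 172 160 154]
 [175 174 170 146 112 105 110 129 162 178 177 175 173]
 [176 176 174 132  92  93  96  99 148 176 178 178 175]
 [174 176 176 157 123 110 110 121 158 180 178 180 178]
 [176 176 176 174 169 163 162 164 172 176 160 146 130]
 [171 170 174 175 176 175 160 145 132 118 107 106 101]
 [170 172 173 158 143 128 108 102  97  94  94  94  98]
 [142 126 112 108 102  97  96  95  93  92  93  96  94]]
344.26193840067816 179.83385137044363
[[ 87  86  87  86  93 113 122 146 160 134  88 121 134]
 [ 86 108 118 145 159 163 163 168 169 165 140 128 133]
 [158 157 158 163 149 139 144 154 167 168 166 155 148]
 [167 166 163 138 105  98 105 124 156 171 169 165 164]
 [168 170 166 127  89  89  92  94 140 168 170 169 168]
 [168 169 167 151 116 104 105 115 150 170 172 172 170]
 [167 168 168 166 160 156 157 158 165 169 153 141 124]
 [163 163 165 169 170 165 155 140 125 113 104 100  99]
 [164 164 167 150 136 121 104  97  93  90  89  90  92]
 [136 119 107 102  99  93  92  89  88  88  88  91  89]]
344.15358527131787 179.828003875969
[640.86786251  37.3629893  134.30609233]
```

Emit:
{"api": "step_arm", "payload": {
  "deltas": [
    {"tx":-0.0008,"ty":0.0005,"tz":-0.003,"ax":0,"ay":0,"az":0},
    {"tx":-0.0008,"ty":0.0005,"tz":-0.007,"ax":0,"ay":0,"az":0},
    {"tx":-0.0008,"ty":0.0005,"tz":-0.011,"ax":0,"ay":0,"az":0},
    {"tx":-0.0008,"ty":0.0005,"tz":-0.014,"ax":0,"ay":0,"az":0},
    {"tx":-0.0008,"ty":0.0005,"tz":-0.017,"ax":0,"ay":0,"az":0}
  ]
}}

```text
t: 6.4
tcp_pos: [640.1, 37.9, 117.1]
tcp_rot: [3.135, 0.096, 0.007]
ft_force: [-0.1, -0.1, -0.4]
width: 18.4
```

```bash
python3 - <<'E'
from h import *
im=camera("side")
cv2.imwrite("pics/z2.png",cv2.resize(im[145:195,315:375],None,fx=10,fy=10,interpolation=cv2.INTER_CUBIC))
s=get_state();p=s["tcp_pos"];print(s["t"],p,s["tcp_rot"],s["ft_force"],s["torque"],s["width"])
E
```

```text
6.45 [640.12791837  37.99190347 116.80699441] [3.13468755 0.09569423 0.00723986] [ 0.38189317  0.24543264 -0.7452749 ] [ 0.12291888 -0.20254464  0.00056246] 18.542654764117255
```

View pics/z2.png

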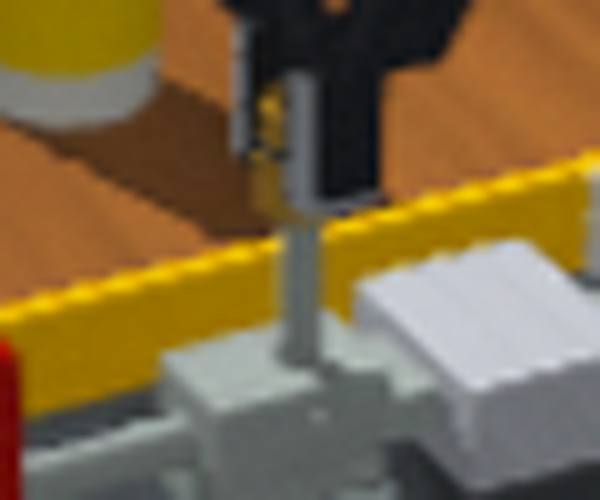

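The shank sits over the hole, which is now covered by it at about crop (298,360), and there is no contact force. Continuing down.

Emit:
{"api": "step_arm", "payload": {
  "deltas": [
    {"tx":0,"ty":0,"tz":-0.002,"ax":0,"ay":0,"az":0},
    {"tx":0,"ty":0,"tz":-0.004,"ax":0,"ay":0,"az":0},
    {"tx":0,"ty":0,"tz":-0.006,"ax":0,"ay":0,"az":0},
    {"tx":0,"ty":0,"tz":-0.008,"ax":0,"ay":0,"az":0},
    {"tx":0,"ty":0,"tz":-0.008,"ax":0,"ay":0,"az":0}
  ]
}}

```text
t: 7.08
tcp_pos: [639.9, 38.0, 108.5]
tcp_rot: [3.135, 0.096, 0.006]
ft_force: [1.1, 0.8, -0.9]
width: 18.6
```

Emit:
{"api": "step_arm", "payload": {
  "deltas": [
    {"tx":0,"ty":0,"tz":-0.002,"ax":0,"ay":0,"az":0},
    {"tx":0,"ty":0,"tz":-0.004,"ax":0,"ay":0,"az":0},
    {"tx":0,"ty":0,"tz":-0.006,"ax":0,"ay":0,"az":0},
    {"tx":0,"ty":0,"tz":-0.008,"ax":0,"ay":0,"az":0},
    {"tx":0,"ty":0,"tz":-0.008,"ax":0,"ay":0,"az":0}
  ]
}}

```text
t: 7.7
tcp_pos: [640.0, 38.1, 100.3]
tcp_rot: [3.135, 0.096, 0.007]
ft_force: [1.8, 0.9, -1.1]
width: 18.6
```

```bash
python3 - <<'E'
from h import *
im=camera("side")
cv2.imwrite("pics/z3.png",cv2.resize(im[145:195,315:375],None,fx=10,fy=10,interpolation=cv2.INTER_CUBIC))
s=get_state();p=s["tcp_pos"];print(s["t"],p,s["tcp_rot"],s["ft_force"],s["torque"],s["width"])
E
```

```text
7.75 [639.96497928  38.06858813 100.30859874] [3.13493929 0.09559892 0.00660493] [ 2.32178844  1.46968982 -1.01236713] [ 0.29992548 -0.50361902 -0.02219961] 18.35506132662918
```

View pics/z3.png

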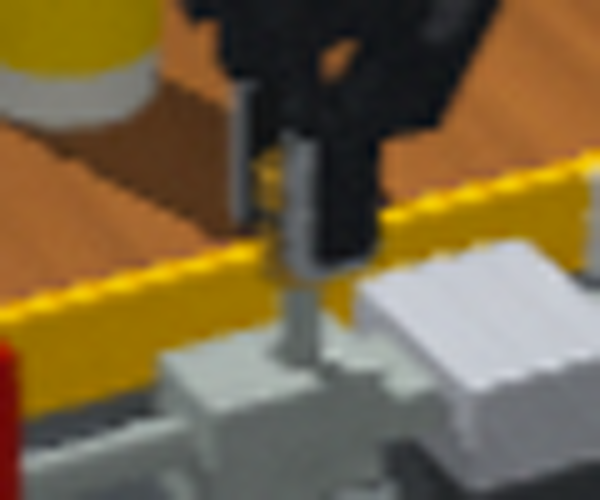

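The shank is going into the hole, with the visible part shortened to about crop y 285–360. A small side force calls for a slight +x,+y nudge.

Emit:
{"api": "step_arm", "payload": {
  "deltas": [
    {"tx":0.0004,"ty":0.0002,"tz":-0.002,"ax":0,"ay":0,"az":0},
    {"tx":0.0005,"ty":0.0003,"tz":-0.005,"ax":0,"ay":0,"az":0},
    {"tx":0.0005,"ty":0.0003,"tz":-0.008,"ax":0,"ay":0,"az":0},
    {"tx":0.0005,"ty":0.0003,"tz":-0.011,"ax":0,"ay":0,"az":0},
    {"tx":0.0005,"ty":0.0003,"tz":-0.013,"ax":0,"ay":0,"az":0}
  ]
}}

```text
t: 8.38
tcp_pos: [640.5, 38.3, 87.1]
tcp_rot: [3.135, 0.096, 0.007]
ft_force: [1.6, -0.6, -0.1]
width: 18.4
```

Emit:
{"api": "step_arm", "payload": {
  "deltas": [
    {"tx":0.0002,"ty":-0.0001,"tz":-0.002,"ax":0,"ay":0,"az":0},
    {"tx":0.0003,"ty":-0.0001,"tz":-0.004,"ax":0,"ay":0,"az":0},
    {"tx":0.0003,"ty":-0.0001,"tz":-0.006,"ax":0,"ay":0,"az":0},
    {"tx":0.0003,"ty":-0.0001,"tz":-0.008,"ax":0,"ay":0,"az":0},
    {"tx":0.0003,"ty":-0.0001,"tz":-0.009,"ax":0,"ay":0,"az":0}
  ]
}}

```text
t: 9.0
tcp_pos: [640.7, 38.2, 77.9]
tcp_rot: [3.135, 0.096, 0.006]
ft_force: [1.5, 0.7, -0.0]
width: 18.2
```

Emit:
{"api": "step_arm", "payload": {
  "deltas": [
    {"tx":0.0002,"ty":0,"tz":-0.001,"ax":0,"ay":0,"az":0},
    {"tx":0.0002,"ty":0,"tz":-0.002,"ax":0,"ay":0,"az":0},
    {"tx":0.0002,"ty":0,"tz":-0.003,"ax":0,"ay":0,"az":0},
    {"tx":0.0002,"ty":0,"tz":-0.003,"ax":0,"ay":0,"az":0}
  ]
}}

```text
t: 9.5
tcp_pos: [641.5, 38.3, 76.7]
tcp_rot: [3.135, 0.096, 0.008]
ft_force: [-2.7, 1.7, 8.9]
width: 18.8
```

```bash
python3 - <<'E'
from h import *
im=camera("side")
cv2.imwrite("pics/z5.png",cv2.resize(im[145:195,315:375],None,fx=10,fy=10,interpolation=cv2.INTER_CUBIC))
s=get_state();p=s["tcp_pos"];print(s["t"],p,s["tcp_rot"],s["ft_force"],s["torque"],s["width"])
E
```

```text
9.55 [641.4960141   38.25534764  76.69992729] [3.13471271 0.09575986 0.00809014] [-2.6660249   0.70372834  8.49417899] [ 0.17303441  0.41977558 -0.03966075] 18.621654954837506
```

View pics/z5.png

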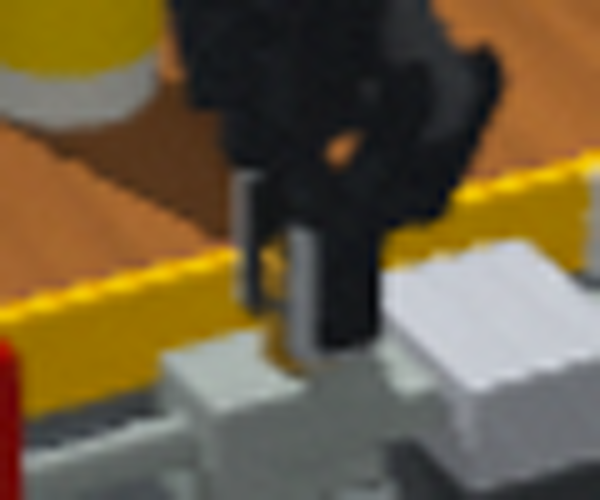

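Contact at 8.5 N with the head down on the fork top, at about crop (280,350). Releasing and lifting clear.

Emit:
{"api": "step_arm", "payload": {
  "deltas": [
    {"tx":0,"ty":0,"tz":0,"ax":0,"ay":0,"az":0},
    {"tx":0,"ty":0,"tz":0,"ax":0,"ay":0,"az":0},
    {"tx":0,"ty":0,"tz":0,"ax":0,"ay":0,"az":0},
    {"tx":0,"ty":0,"tz":0.005,"ax":0,"ay":0,"az":0},
    {"tx":0,"ty":0,"tz":0.02,"ax":0,"ay":0,"az":0}
  ],
  "hand": 0.6
}}

```text
t: 10.18
tcp_pos: [640.7, 38.3, 96.4]
tcp_rot: [3.135, 0.096, 0.005]
ft_force: [0.8, 0.2, -0.2]
width: 51.2
```

Emit:
{"api": "step_arm", "payload": {
  "deltas": [
    {"tx":0,"ty":0,"tz":0.04,"ax":0,"ay":0,"az":0},
    {"tx":0,"ty":0,"tz":0.08,"ax":0,"ay":0,"az":0},
    {"tx":-0.03,"ty":0,"tz":0.1,"ax":0,"ay":0,"az":10},
    {"tx":-0.07,"ty":0,"tz":0.1,"ax":0,"ay":0,"az":20},
    {"tx":-0.09,"ty":-0.006,"tz":0.1,"ax":0,"ay":0,"az":30}
  ]
}}

```text
t: 10.8
tcp_pos: [549.7, 32.6, 198.0]
tcp_rot: [3.001, 0.914, 0.009]
ft_force: [-0.9, 0.4, 0.2]
width: 51.0
```

```bash
python3 - <<'E'
from h import *
im=camera("side");cv2.imwrite("pics/z6.png",cv2.resize(im[140:220,295:395],None,fx=7,fy=7,interpolation=cv2.INTER_CUBIC))
s=get_state();p=s["tcp_pos"];print(s["t"],p,s["tcp_rot"],s["ft_force"],s["torque"],s["width"])
print("head base px",proj("side",(640.7,37.9,71)),"head top",proj("side",(640.7,37.9,99)))
E
```

```text
10.85 [548.22313922  32.03864461 197.68989412] [2.99850698 0.92138021 0.0058659 ] [ 0.65786803  0.56776096 -0.50389065] [-0.04695265 -0.04631785  0.01107497] 51.35381435887395
head base px [344.17455635 180.14992459] head top [344.39007778 169.86551479]
```

View pics/z6.png

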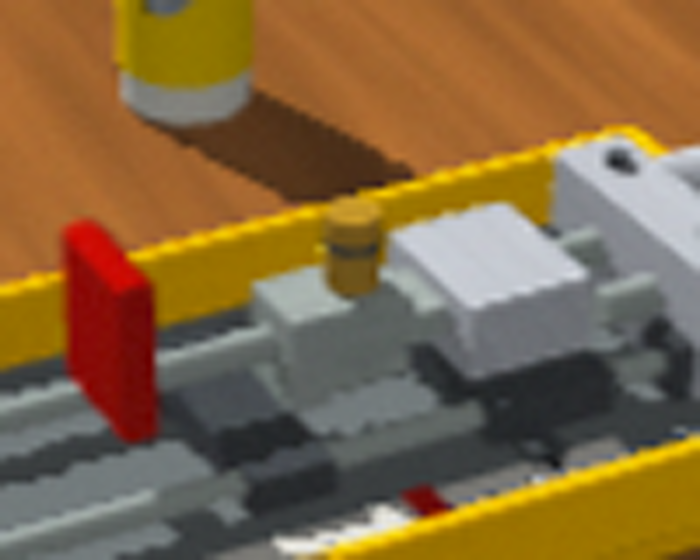

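The pin head stands fully home on the fork. Its top is at about crop (354,208), matching the prediction for z=99. The mark shows red at crop (425,500), and the pointer seems to be the dark bit at (555,460). Now I'll measure the mark and pointer.

```bash
python3 - <<'E'
from h import *
v=(640.7,37.9,np.radians(3.65))
def loc(P):
    c,s=np.cos(v[2]),np.sin(v[2]);d=np.array(P[:2])-v[:2];return np.round([c*d[0]+s*d[1],-s*d[0]+c*d[1]],1)
im=camera("side")
for t in("mark","pointer","carriage"):
    for n in ("side",):
        for d in silhouettes(t,n)[:3]:
            m=d["mask"];ys,xs=np.where(m);print(n,t,round(d["conf"],2),np.round(d["pixel"],1),m.sum(),(xs.min(),xs.max(),ys.min(),ys.max()))
hsv=lambda i:((i[...,2].astype(int)>90)&(i[...,1]<40)&(i[...,0]<40))
t0=cv2.imread("pics/top0.png")
for n,i,(x0,x1,y0,y1) in(("side",im,(345,365,205,218)),("top",t0,(318,332,164,175))):
    m=hsv(i)[y0:y1,x0:x1];ys,xs=np.where(m);q=(xs.mean()+x0,ys.mean()+y0);print(n,q,xs.min()+x0,xs.max()+x0,ys.min()+y0,ys.max()+y0,loc(atz(n,q,22)))
cv2.imwrite("pics/p1.png",cv2.resize(im[185:225,325:405],None,fx=10,fy=10,interpolation=cv2.INTER_CUBIC))
cv2.imwrite("pics/p2.png",cv2.resize(t0[135:185,300:345],None,fx=12,fy=12,interpolation=cv2.INTER_CUBIC))
E
```

```text
side pointer 0.7 [366.  184.4] 834 (np.int64(342), np.int64(382), np.int64(169), np.int64(205))
side carriage 0.96 [367.6 184. ] 806 (np.int64(342), np.int64(382), np.int64(169), np.int64(205))
side (np.float64(355.2), np.float64(211.2)) 353 358 210 213 [ -3.9 -62.5]<stdin>:13: RuntimeWarning: Mean of empty slice.
  ret = ret.dtype.type(ret / rcount)
Traceback (most recent call last):
ValueError: zero-size array to reduction operation minimum which has no identity
```

```bash
cat >> h.py <<'E'
v=(640.7,37.9,np.radians(3.65))
def loc(P):
    c,s=np.cos(v[2]),np.sin(v[2]);d=np.array(P[:2])-v[:2];return np.round([c*d[0]+s*d[1],-s*d[0]+c*d[1]],1)
def W(l):
    c,s=np.cos(v[2]),np.sin(v[2]);return (v[0]+c*l[0]-s*l[1],v[1]+s*l[0]+c*l[1],l[2])
E
python3 - <<'E'
from h import *
t0=cv2.imread("pics/top0.png")
im=camera("side");cv2.imwrite("pics/side7.png",im)
print(t0[166:175,320:334,2]);print(t0[166:175,320:334,1])
i=t0.astype(int);m=(i[...,2]>1.8*i[...,1]+10)[166:176,318:332];ys,xs=np.where(m);q=(xs.mean()+318,ys.mean()+166);print(q,loc(atz("top",q,22)),m.astype(int))
cv2.imwrite("pics/p1.png",cv2.resize(im[185:225,325:405],None,fx=10,fy=10,interpolation=cv2.INTER_CUBIC))
cv2.imwrite("pics/p2.png",cv2.resize(np.clip(t0[135:185,300:345].astype(int)*2,0,255).astype(np.uint8),None,fx=12,fy=12,interpolation=cv2.INTER_CUBIC))
E
```

```text
[[ 49  50  53  57  72  95 104 104 102  97  86  86 110 116]
 [ 51  54  50  55  73  98 101 101  96  92  80  83 108 114]
 [ 50  51  51  58  69  90  92  89  82  76  80  97 113 115]
 [ 53  51  53  57  71  82  81  81  77  76  87 107 113 115]
 [ 54  51  49  58  69  79  82  82  80  82  89 110 114 118]
 [ 52  51  54  55  69  82  85  85  83  83  88  95 112 115]
 [ 53  53  49  54  65  90 103 105 104 103  98  89 106 114]
 [ 52  53  53  54  67 101 129 133 139 149 139 108 107 110]
 [ 56  54  53  54  73 126 168 179 179 182 168 117 103 112]]
[[ 51  52  56  61  74  95 103 105 102  97  83  76  86  90]
 [ 54  55  52  57  70  93  96  93  91  86  71  67  84  89]
 [ 54  53  55  56  54  67  69  62  56  49  47  64  86  89]
 [ 57  52  55  49  40  37  33  29  25  21  32  56  82  88]
 [ 57  55  51  49  33  26  26  25  25  23  29  55  82  93]
 [ 56  54  55  50  41  44  47  52  50  48  52  59  84  90]
 [ 56  56  53  53  55  76  95  97  98  95  90  76  85  87]
 [ 55  56  54  56  67  99 128 132 138 147 139 102  86  85]
 [ 58  55  55  57  74 127 168 178 179 182 167 113  84  87]]
(np.float64(327.7692307692308), np.float64(169.53846153846155)) [ -5.8 -69.2] [[0 0 0 0 0 0 0 0 0 0 0 0 0 0]
 [0 0 0 0 0 0 0 0 0 0 0 0 0 0]
 [0 0 0 0 0 0 0 0 0 0 0 0 0 0]
 [0 0 0 0 0 0 0 1 1 1 1 1 1 0]
 [0 0 0 0 0 0 0 1 1 1 1 1 1 1]
 [0 0 0 0 0 0 0 0 0 0 0 0 0 0]
 [0 0 0 0 0 0 0 0 0 0 0 0 0 0]
 [0 0 0 0 0 0 0 0 0 0 0 0 0 0]
 [0 0 0 0 0 0 0 0 0 0 0 0 0 0]
 [0 0 0 0 0 0 0 0 0 0 0 0 0 0]]
```

View pics/p1.png

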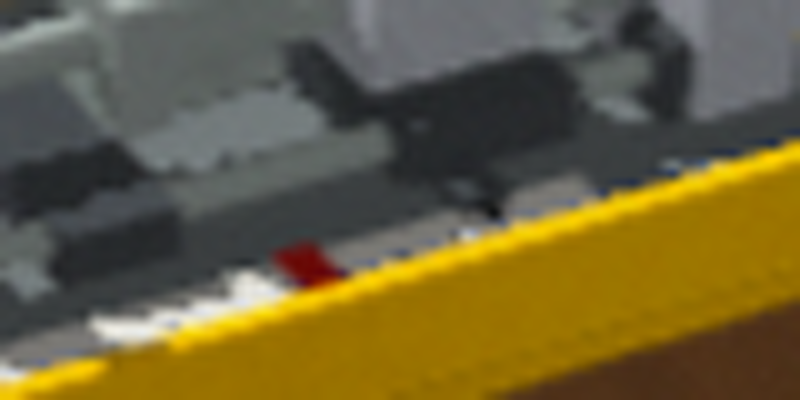

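View pics/p2.png

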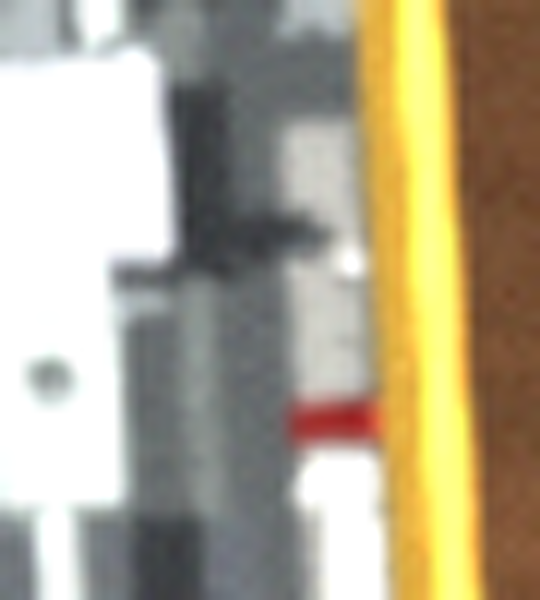

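```bash
python3 - <<'E'
from h import *
t0=cv2.imread("pics/top0.png").astype(float);s0=cv2.imread("pics/side7.png").astype(float)
def cen(i,x0,x1,y0,y1):
    w=np.clip(i[y0:y1,x0:x1,2]-i[y0:y1,x0:x1,1]-12,0,None);ys,xs=np.mgrid[y0:y1,x0:x1];return (w*xs).sum()/w.sum(),(w*ys).sum()/w.sum()
q=cen(t0,325,330,166,174);print("mark top",q,loc(atz("top",q,22)))
q=cen(s0,350,360,207,216);print("mark side",q,loc(atz("side",q,22)))
for p in((325,231),(300,232),(270,233)):
    q=(300+(p[0]+.5)/12-.5,135+(p[1]+.5)/12-.5);print("ptr top",loc(atz("top",q,26)))
for p in((493,212),(465,188)):
    q=(325+(p[0]+.5)/10-.5,185+(p[1]+.5)/10-.5);print("ptr side",loc(atz("side",q,26)))
for a in ((-5,-70),):
  print(proj("side",W((-5.8,-60,22))))
s=get_state();print(s["t"],s["tcp_pos"],s["tcp_rot"]);print("grip",W((-90,0,92)))
E
```

```text
mark top (np.float64(327.05192629815747), np.float64(169.65996649916246)) [ -6. -67.]
mark side (np.float64(355.69598840019336), np.float64(212.07829869502174)) [ -4.6 -66. ]
ptr top [ 41.5 -68.5]
ptr top [ 41.6 -62.3]
ptr top [ 41.8 -54.8]
ptr side [ 42.9 -67.7]
ptr side [ 42.2 -56.3]
[353.93315994 210.85508174]
11.1 [551.69902585  32.30778629 197.06527441] [3.00474695 0.90092151 0.00875242]
grip (np.float64(550.882560198536), np.float64(32.17047056815483), 92)
```

Both views agree that the mark lies 47.5 mm in unit −x from the pointer. Now I'll turn +60° over the grip.

Emit:
{"api": "step_arm", "payload": {
  "deltas": [
    {"tx":-0.0008,"ty":0,"tz":0,"ax":0,"ay":0,"az":10},
    {"tx":-0.0008,"ty":0,"tz":0,"ax":0,"ay":0,"az":20},
    {"tx":-0.0008,"ty":0,"tz":0,"ax":0,"ay":0,"az":30},
    {"tx":-0.0008,"ty":0,"tz":0,"ax":0,"ay":0,"az":40},
    {"tx":-0.0008,"ty":0,"tz":0,"ax":0,"ay":0,"az":50}
  ]
}}

```text
t: 11.72
tcp_pos: [551.7, 32.4, 197.1]
tcp_rot: [2.34, 2.093, 0.011]
ft_force: [0.3, 0.5, -0.2]
width: 51.4
```

Emit:
{"api": "step_arm", "payload": {
  "deltas": [
    {"tx":0,"ty":0,"tz":-0.02,"ax":0,"ay":0,"az":9},
    {"tx":0,"ty":0,"tz":-0.04,"ax":0,"ay":0,"az":10},
    {"tx":0,"ty":0,"tz":-0.06,"ax":0,"ay":0,"az":10},
    {"tx":0,"ty":0,"tz":-0.065,"ax":0,"ay":0,"az":10},
    {"tx":0,"ty":0,"tz":-0.065,"ax":0,"ay":0,"az":10}
  ]
}}

```text
t: 12.35
tcp_pos: [552.1, 32.4, 132.2]
tcp_rot: [2.15, 2.289, 0.011]
ft_force: [0.4, 0.1, -0.3]
width: 51.5
```

```bash
python3 - <<'E'
from h import *
camera("top")
for n,c in(("side",(320,175)),("top",(304,185))):
    im=camera(n);crop(n,im,c,50,6,f"pics/{n}8.png")
s=get_state();r=s["tcp_rot"];print(s["t"],s["tcp_pos"],r,s["width"],"ydir",2*np.degrees(np.arctan2(r[1],r[0]))-90)
E
```

```text
12.5 [552.56978592  32.29445047 133.13485091] [2.14833674 2.28826914 0.01311052] 51.19516715128322 ydir 3.6130677197440093
```

View pics/side8.png

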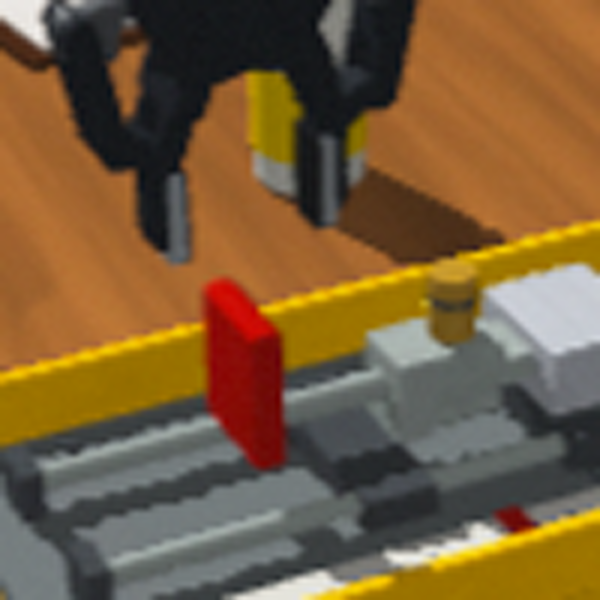

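View pics/top8.png

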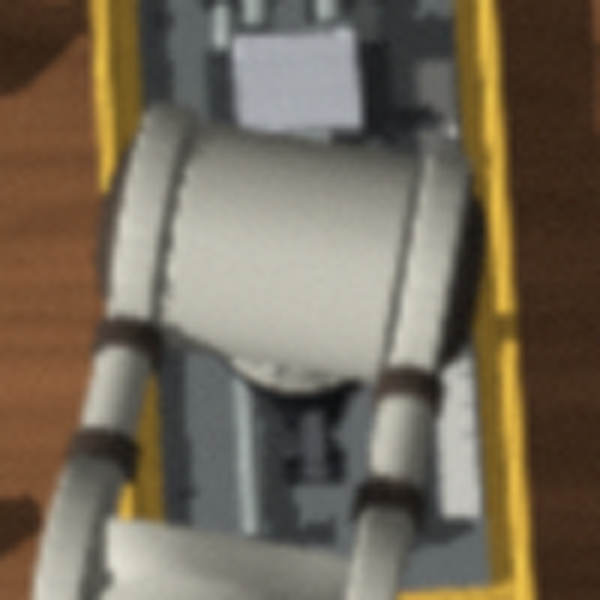

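The fingers straddle the red plate along x: their tips are at crop (178,258) and (325,222), and the plate top is at (243,300). Descending to the grip.

Emit:
{"api": "step_arm", "payload": {
  "deltas": [
    {"tx":-0.0017,"ty":0,"tz":-0.02,"ax":0,"ay":0,"az":0},
    {"tx":-0.0017,"ty":0,"tz":-0.04,"ax":0,"ay":0,"az":0},
    {"tx":-0.0017,"ty":0,"tz":-0.055,"ax":0,"ay":0,"az":0},
    {"tx":-0.0017,"ty":0,"tz":-0.06,"ax":0,"ay":0,"az":0},
    {"tx":-0.0017,"ty":0,"tz":-0.06,"ax":0,"ay":0,"az":0}
  ]
}}

```text
t: 13.12
tcp_pos: [551.1, 32.2, 73.4]
tcp_rot: [2.148, 2.288, 0.013]
ft_force: [-0.4, -0.2, 0.6]
width: 51.2
```

Emit:
{"api": "step_arm", "payload": {
  "deltas": [
    {"tx":0,"ty":0,"tz":0,"ax":0,"ay":0,"az":0},
    {"tx":0,"ty":0,"tz":0,"ax":0,"ay":0,"az":0},
    {"tx":0,"ty":0,"tz":0,"ax":0,"ay":0,"az":0},
    {"tx":0,"ty":0,"tz":0,"ax":0,"ay":0,"az":0},
    {"tx":0,"ty":0,"tz":0,"ax":0,"ay":0,"az":0}
  ],
  "hand": 0.03,
  "newtons": 80
}}

```text
t: 13.75
tcp_pos: [550.9, 32.1, 74.3]
tcp_rot: [2.148, 2.289, 0.012]
ft_force: [-3.4, 0.5, 5.5]
width: 12.8
```

```bash
python3 - <<'E'
from h import *
im=camera("side");crop("side",im,(335,180),50,6,"pics/side9.png")
s=get_state();print(s["t"],s["tcp_pos"],s["width"],s["ft_force"],s["torque"])
E
```

```text
13.8 [550.85570242  32.15862813  74.24171362] 12.862920058244043 [-2.78299337 -0.0223879   5.56590713] [-0.05891973  0.88183057  0.12738184]
```

View pics/side9.png

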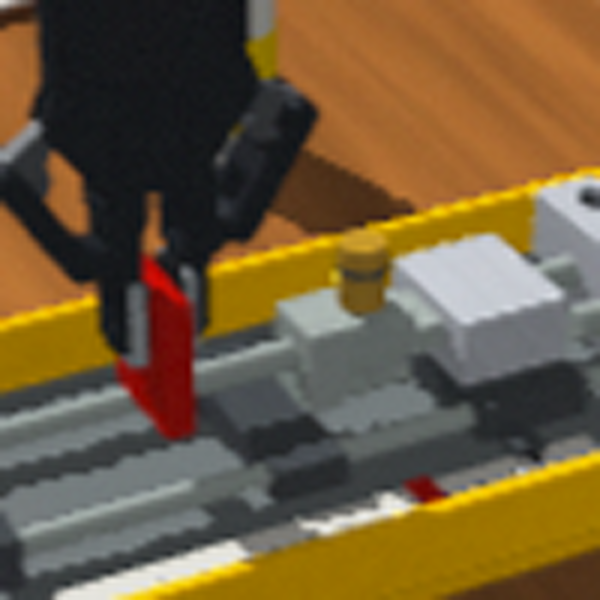

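Gripped: the plate is between the pads at crop (165,310), and the pin is undisturbed. Pulling 40 mm first.

Emit:
{"api": "step_arm", "payload": {
  "deltas": [
    {"tx":-0.008,"ty":-0.0005,"tz":0,"ax":0,"ay":0,"az":0},
    {"tx":-0.016,"ty":-0.001,"tz":0,"ax":0,"ay":0,"az":0},
    {"tx":-0.024,"ty":-0.0015,"tz":0,"ax":0,"ay":0,"az":0},
    {"tx":-0.032,"ty":-0.002,"tz":0,"ax":0,"ay":0,"az":0},
    {"tx":-0.04,"ty":-0.0026,"tz":0,"ax":0,"ay":0,"az":0}
  ]
}}

```text
t: 14.42
tcp_pos: [512.7, 29.6, 74.3]
tcp_rot: [2.145, 2.286, 0.018]
ft_force: [12.4, 1.3, -10.2]
width: 12.7
```

```bash
python3 - <<'E'
from h import *
camera("top")
im=camera("side");crop("side",im,(345,190),50,6,"pics/side10.png");cv2.imwrite("pics/side10f.png",im)
s=get_state();print(s["t"],s["tcp_pos"],s["width"],s["ft_force"],s["torque"])
E
```

```text
14.525 [511.92244315  29.5585263   74.33487749] 12.847458215703991 [ 8.60256668  0.58603045 -8.27576297] [ 0.16473059 -0.63582266  0.12341472]
```

View pics/side10.png

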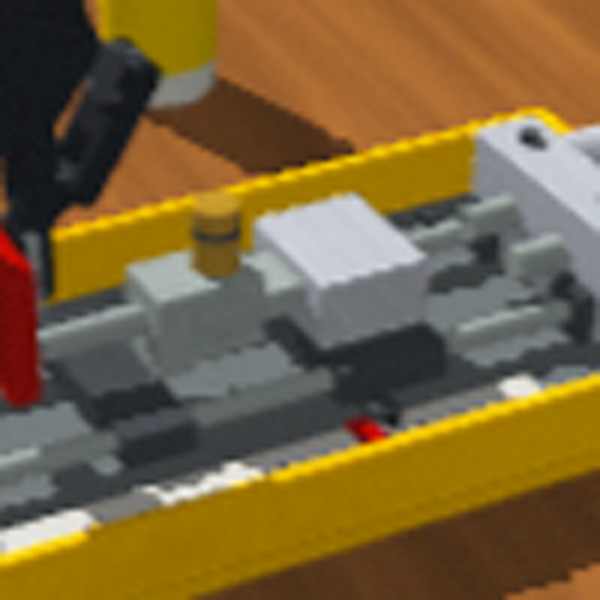

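Pin and carriage follow the handle. The pointer tip at crop (385,412) is now just right of the red band at (365,430). Another 10 mm.

Emit:
{"api": "step_arm", "payload": {
  "deltas": [
    {"tx":-0.004,"ty":-0.0003,"tz":0,"ax":0,"ay":0,"az":0},
    {"tx":-0.008,"ty":-0.0005,"tz":0,"ax":0,"ay":0,"az":0},
    {"tx":-0.01,"ty":-0.0006,"tz":0,"ax":0,"ay":0,"az":0},
    {"tx":-0.01,"ty":-0.0006,"tz":0,"ax":0,"ay":0,"az":0}
  ]
}}

```text
t: 15.02
tcp_pos: [503.4, 28.9, 74.4]
tcp_rot: [2.144, 2.284, 0.021]
ft_force: [11.5, 0.6, -8.7]
width: 13.1
```

```bash
python3 - <<'E'
from h import *
t=camera("top")
im=camera("side");cv2.imwrite("pics/p11.png",cv2.resize(im[195:225,335:380],None,fx=16,fy=16,interpolation=cv2.INTER_CUBIC));cv2.imwrite("pics/side11f.png",im);cv2.imwrite("pics/top11f.png",t)
cv2.imwrite("pics/p11t.png",cv2.resize(np.clip(t[135:185,300:345].astype(int)*2,0,255).astype(np.uint8),None,fx=12,fy=12,interpolation=cv2.INTER_CUBIC))
s=get_state();print(s["t"],s["tcp_pos"],s["width"],s["ft_force"],s["torque"])
A=cv2.imread("pics/side7.png");
# carriage shift: upper-face template of the aluminium block
g0=cv2.cvtColor(A,6).astype(np.float32);g1=cv2.cvtColor(im,6).astype(np.float32)
for x in range(-53,-42,1):
    P=[proj("side",W((l[0]+x,l[1],l[2]))) for l in((-6,-67,22),)]
for lx in (-11,-8.5,-6,-3.5,-1): print("band px",lx,proj("side",W((lx,-66,22))),"ptr at z26",proj("side",W((lx,-66,26))))
E
```

```text
15.125 [503.41493806  28.95564062  74.34589832] 12.994631807589563 [ 11.20312412   1.45276496 -10.37197674] [ 0.136248   -0.45899016  0.12215286]
band px -11 [353.24529459 212.79849887] ptr at z26 [353.29707313 211.38080731]
band px -8.5 [354.19578813 212.51410658] ptr at z26 [354.24966901 211.0970346 ]
band px -6 [355.14459421 212.23021919] ptr at z26 [355.20056988 210.81376683]
band px -3.5 [356.09171732 211.94683535] ptr at z26 [356.14978027 210.53100264]
band px -1 [357.03716195 211.66395372] ptr at z26 [357.09730467 210.2487407 ]
```

View pics/p11.png

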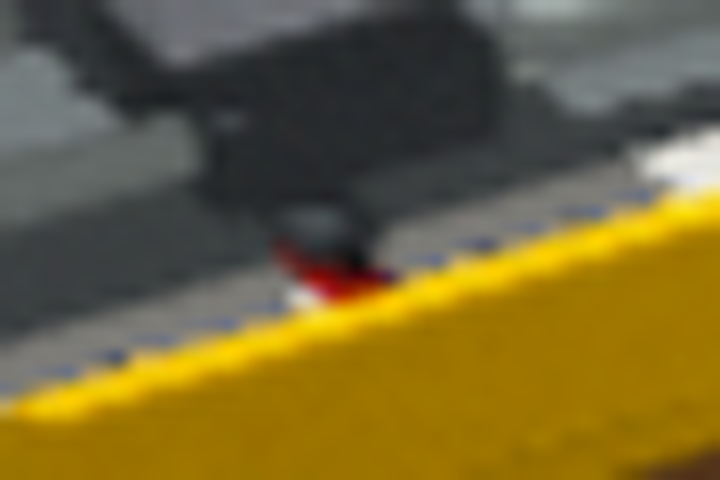

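View pics/p11t.png

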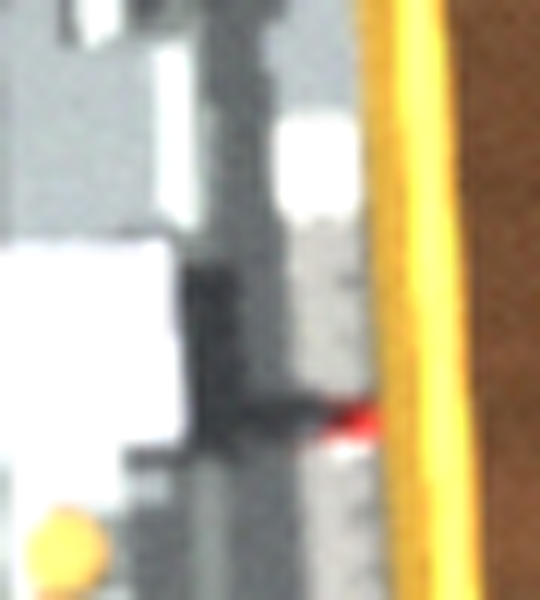

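```bash
python3 - <<'E'
from h import *
t0=cv2.imread("pics/top0.png").astype(float).mean(2);t1=cv2.imread("pics/top11f.png").astype(float)
for p in((320,410),(300,412),(270,413)):
    q=(300+(p[0]+.5)/12-.5,135+(p[1]+.5)/12-.5);print("ptr top",loc(atz("top",q,26)))
g=t1.mean(2)
print(np.round(t0[150:160,321:328]).astype(int));print(np.round(g[164:175,321:331]).astype(int)); print(np.round(t1[164:175,321:333,2]-t1[164:175,321:333,1]).astype(int))
# dark centroid per column on strip
for c in (324,325,326):
    for nm,a,r0,r1 in(("0",t0,150,159),("1",g,164,173)):
        w=np.clip(np.percentile(a[r0:r1,c],80)-a[r0:r1,c],0,None);r=(w*np.arange(r0,r1)).sum()/w.sum();print(nm,c,round(r,2),loc(atz("top",(c,r),26)))
# white block shift via phase/template
a0=cv2.imread("pics/top0.png")[138:160,290:318];
E
```

```text
ptr top [ -3.7 -64.6]
ptr top [ -3.9 -59.6]
ptr top [ -3.7 -52.1]
[[ 56  59  73  95 101 102 103]
 [ 51  55  70  90  98  99 102]
 [ 44  47  60  71  76  91  97]
 [ 36  34  40  44  55  77  89]
 [ 32  33  33  39  46  55  71]
 [ 30  36  43  52  57  62  83]
 [ 36  42  56  71  71  81  98]
 [ 47  51  67  94  96  96 101]
 [ 52  55  66  88 100 101  98]
 [ 54  54  63  86  99 101 101]]
[[ 52  55  61  82  97 103 103 101  93  81]
 [ 54  52  61  81  99 103 102 103  97  83]
 [ 51  54  56  70  90  98 100 101  97  84]
 [ 46  48  50  57  66  75  88  91  89  71]
 [ 38  38  38  39  41  48  56  58  59  54]
 [ 31  33  34  35  39  41  41  37  44  55]
 [ 35  33  36  41  52  54  50  47  56  70]
 [ 40  40  41  50  64  70  84  95  94  95]
 [ 48  50  52  59  82  97 113 136 127 114]
 [ 51  56  57  68  94 103 110 118 106  93]
 [ 55  54  57  68  91 102 104 103 101  94]]
[[-3 -4 -2  0 -1  0 -2 -2 -1  2 12 22]
 [-4 -2 -4 -2  0 -2  0  0 -1  0 13 23]
 [-4 -3 -1 -1  0  0  0  0 -1  1 11 22]
 [-2 -2 -3 -1  0  2  4  5  7  8 14 24]
 [-2 -2 -2 -1 -1  4 14 18 26 32 31 25]
 [-2 -2  1 -3 -1  2 13 29 55 65 54 33]
 [-2  0 -1 -1 -1  8 31 44 69 84 65 34]
 [-1 -2  1  2  5 16 33 34 52 60 46 31]
 [-2 -1 -2  4  6  6 10 10 12 14 17 24]
 [-3 -3  0  1  1  3  0  2  1  3  6 21]
 [-2 -2 -3 -3  0  0  1  1  1  1  6 18]]
0 324 153.99 [ 41.3 -60.7]
1 324 169.26 [ -5.  -57.9]
0 325 154.07 [ 40.9 -63.6]
1 325 169.08 [ -4.6 -60.9]
0 326 154.31 [ 40.  -66.6]
1 326 169.03 [ -4.6 -63.9]
```

The pointer is over the band in the top view, at crop (320,410) against the band centre at (335,422). That is about 1.5–2 mm short of centre, so one small correction and a settle.

Emit:
{"api": "step_arm", "payload": {
  "deltas": [
    {"tx":-0.001,"ty":-0.0001,"tz":0,"ax":0,"ay":0,"az":0},
    {"tx":-0.002,"ty":-0.0001,"tz":0,"ax":0,"ay":0,"az":0},
    {"tx":-0.002,"ty":-0.0001,"tz":0,"ax":0,"ay":0,"az":0},
    {"tx":-0.002,"ty":-0.0001,"tz":0,"ax":0,"ay":0,"az":0},
    {"tx":-0.002,"ty":-0.0001,"tz":0,"ax":0,"ay":0,"az":0}
  ]
}}

```text
t: 15.75
tcp_pos: [502.9, 28.9, 74.4]
tcp_rot: [2.142, 2.282, 0.025]
ft_force: [12.4, 1.1, -8.4]
width: 12.8
```

```bash
python3 - <<'E'
from h import *
s=get_state();print(s["t"],s["tcp_pos"],s["width"],s["ft_force"],s["torque"])
for i in range(8):camera("side")
t=camera("top");im=camera("side")
a=cv2.resize(np.clip(t[135:185,300:345].astype(int)*2,0,255).astype(np.uint8),None,fx=8,fy=8,interpolation=cv2.INTER_CUBIC)
b=cv2.resize(im[160:225,315:380],None,fx=6.153846,fy=6.153846,interpolation=cv2.INTER_CUBIC)[:400]
cv2.imwrite("pics/f12.png",np.hstack([a,b]))
g=t.astype(float).mean(2)
for c in (324,325,326):
    r0,r1=165,174;w=np.clip(np.percentile(g[r0:r1,c],80)-g[r0:r1,c],0,None);r=(w*np.arange(r0,r1)).sum()/w.sum();print(c,round(r,2),loc(atz("top",(c,r),26)))
s=get_state();print(s["t"],s["tcp_pos"],s["width"],s["ft_force"],s["torque"])
E
```

```text
15.75 [502.88399124  28.90397149  74.3620521 ] 12.79959758629319 [12.42274471  1.14380405 -8.39523099] [ 0.17384871 -0.26530082  0.17043425]
324 169.45 [ -5.5 -57.9]
325 169.21 [ -5.  -60.9]
326 169.17 [ -5.  -63.9]
16.25 [502.86953541  28.91578053  74.34042062] 12.865411688385521 [12.68077296  1.5643615  -9.25819831] [ 0.26287776 -0.23408107  0.14792   ]
```

View pics/f12.png

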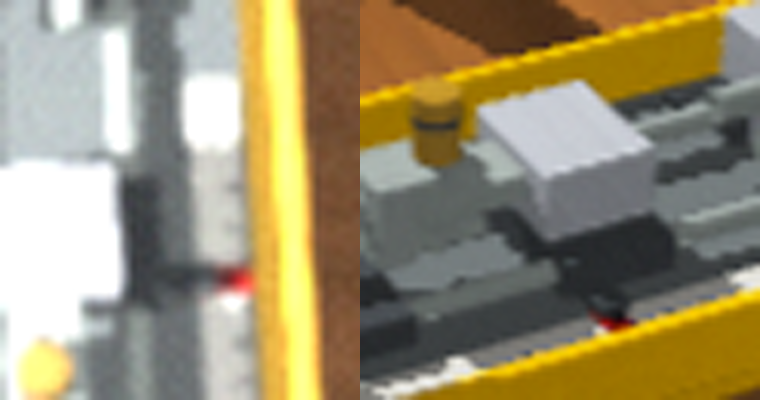

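Pointer now about 1 mm from the band centre. The arm gives a bit under the spring, so one more small command.

Emit:
{"api": "step_arm", "payload": {
  "deltas": [
    {"tx":-0.003,"ty":-0.0002,"tz":0,"ax":0,"ay":0,"az":0},
    {"tx":-0.003,"ty":-0.0002,"tz":0,"ax":0,"ay":0,"az":0},
    {"tx":-0.003,"ty":-0.0002,"tz":0,"ax":0,"ay":0,"az":0},
    {"tx":-0.003,"ty":-0.0002,"tz":0,"ax":0,"ay":0,"az":0}
  ]
}}

```text
t: 16.75
tcp_pos: [501.2, 28.8, 74.4]
tcp_rot: [2.141, 2.28, 0.029]
ft_force: [12.0, 0.9, -8.2]
width: 12.8
```

```bash
python3 - <<'E'
from h import *
s=get_state();print(s["t"],s["tcp_pos"],s["width"],s["ft_force"],s["torque"])
for i in range(16):camera("side")
t=camera("top");im=camera("side");cv2.imwrite("pics/side13f.png",im)
a=cv2.resize(np.clip(t[135:185,300:345].astype(int)*2,0,255).astype(np.uint8),None,fx=8,fy=8,interpolation=cv2.INTER_CUBIC)
b=cv2.resize(im[195:225,335:380],None,fx=9,fy=9,interpolation=cv2.INTER_CUBIC);b=np.vstack([b,np.zeros((130,405,3),np.uint8)])
cv2.imwrite("pics/f13.png",np.hstack([a,b]))
g=t.astype(float).mean(2)
for c in (324,325,326):
    r0,r1=165,174;w=np.clip(np.percentile(g[r0:r1,c],80)-g[r0:r1,c],0,None);r=(w*np.arange(r0,r1)).sum()/w.sum();print(c,round(r,2),loc(atz("top",(c,r),26)))
s=get_state();print(s["t"],s["tcp_pos"],s["width"],s["ft_force"],s["torque"])
E
```

```text
16.75 [501.20167283  28.78960948  74.3579789 ] 12.81827693938621 [12.03536873  0.91346985 -8.24198161] [ 0.17838733 -0.00642741  0.18189369]
324 169.91 [ -6.9 -57.8]
325 169.76 [ -6.6 -60.8]
326 169.67 [ -6.6 -63.8]
17.65 [501.19480491  28.79859014  74.36191263] 12.802856741733745 [11.92262163  0.83104363 -8.4139346 ] [0.17204942 0.0042318  0.15669104]
```

View pics/f13.png

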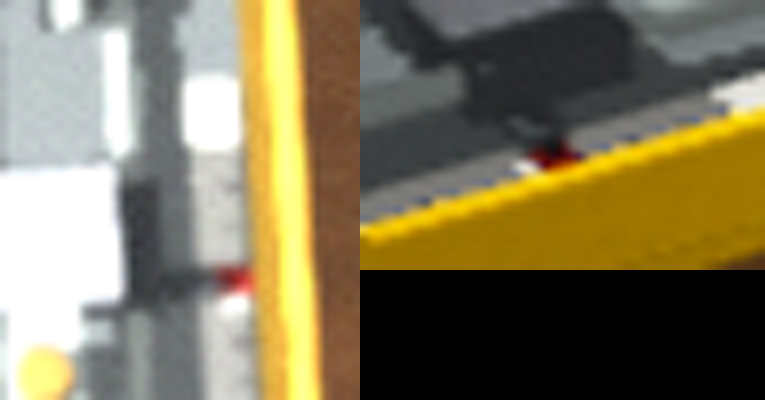

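View pics/side13f.png

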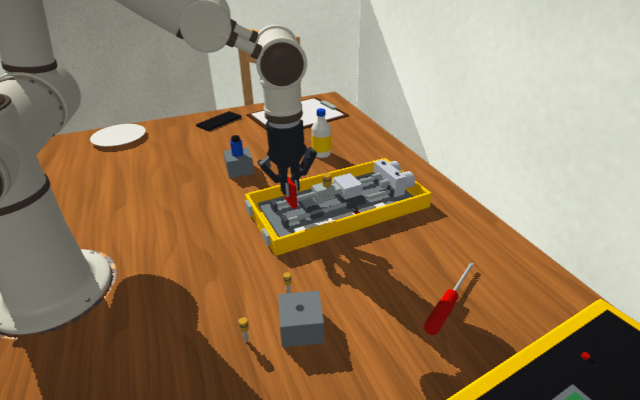

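The pointer stands at about −6.7 mm against the band centre of −6.0 ±5, steady over 0.9 s. The pin head is still on the fork, and bottle, screwdriver and connector have not moved. Handing in.

```bash
python3 -c "
from rig import *
job_done();s=get_state();print(s['t'],s['tcp_pos'],s['width'],s['ft_force'])"
```

```text
the job is handed in; nothing more can be done
the job is handed in; nothing more can be done
```

The pin is in the fork, and the job was handed in at about 17.7 s with the arm still holding the red handle against the spring.

- **Pin:** I took the large pin from the grey block and pushed it through the fork and lug until it met about 8.5 N of resistance. I then let go of it. In the side picture the top of its head was within about 1 mm of where it should be when fully home.
- **Handle:** I gripped the handle at 80 N and pulled it about 50 mm towards the robot. The carriage followed the pin.
- **Pointer:** The last top picture put the pointer at about −6.7 mm along the unit, against a band centre of −6.0 ±5 mm. The side view also showed it over the red band. My image measurements scatter by about 1 mm.
- **Hold:** The arm's position did not change over the last 0.9 s, at about 12 N of spring force. The wrist also reads about 8 N downward from the handle, which I left as it was.
- **Bystanders:** The bottle, screwdriver and connector stood where they started in the last side picture.

No final check failed. The top-view pointer reading includes a dark shadow, so I trusted the two views together rather than the number alone.

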